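# Tip the salvage skip into the sorting tray

### The job

The little two-wheeled skip holds parts salvaged from the drive unit. Take it by its rear handle, wheel it up to the grey sorting tray, lift the handle so the load tips forward over the wheels and all four parts slide off the lip into the tray, then lower the skip gently back onto its legs and let go. Keep its wheels on the bench, and leave the tray and everything else where they are.

Things in the scene. Friction and masses are not known exactly. Their poses are not given: they have to be found in the camera images.
- skip: Two-wheeled tipping skip of bare sheet steel on a dark tube frame, 0.75 kg empty, loose. Origin: on the bench right under the axle. +x = the way it is wheeled and tipped (the tray stands ahead), +y its left, +z up. Pan 108 mm wide, floor top 80 high, rear wall at x = -130 with its rim 130 high, front open. Two hoop legs stand on the bench at x = -95 to -130, y = -46 and +46.
- skip_handle (a point): Middle of the skip's rear handle bar, which lies along the skip's y: x = -205, y = 0, height 112 mm in its frame. The grip is a black sleeve, 17 mm thick and 72 long, that turns freely on the bar, so fingers keep their direction while the skip tips. It weighs down 3 to 6 N; if released while raised, the skip falls back. 65 mm free ahead of it, open above and below.
- skip_axle (a point): Middle of the wheel axle, 35 mm above the bench; the skip tips about this line (its y), so the handle swings on a circle 219 mm in radius. Two free-running rubber wheels, radius 35, 18 wide, at y = -31 and +31; they are the foremost part below the pan.
- skip_lip (a point): Middle of the pan floor's open front edge (the lip), top face: x = +40, height 80 mm in the skip's frame, floor 3 thick. Parts slide from 25 to 37 degrees of tip; 55 to 60 empties the pan. The lip then hangs about 25 high, 24 ahead of the wheels: with the wheels within 10 mm of the tray's wall it is inside the tray and the pan clears the wall.
- tray: Shallow open sorting tray of grey plastic, 170 (x) x 150 (y) x 28 mm high, walls and floor 4 thick, 0.35 kg, loose. Origin: on the bench under the middle of its outer wall that faces the skip (square to it within 6 degrees); the tray reaches from x = 0 to +170, y = -75 to +75. At the start the wheels stand 20 to 65 mm short of that wall and the middles are in line within about 30 mm.
- part_heatsink_center (a point): Centre of the grey finned heat sink, 45 x 60 x 24 mm, 90 g, in the skip's pan.
- part_relay_center (a point): Centre of the plug-in relay (tan cover, black end), 29 x 42 x 23 mm, 35 g, in the pan.
- part_cap_big_center (a point): Centre of the larger capacitor's can, 20 x 36 x 22 mm, 40 g, in the pan.
- part_cap_small_center (a point): Centre of the smaller capacitor's can, 18 x 30 x 19 mm, 40 g, in the pan.
- cutters_center (a point): Centre of the pair of side cutters, 38 x 130 x 11 mm, lying left of the skip: leave alone.
- tape_roll_center (a point): Centre of the roll of black tape, 67 mm across, 19 high, left of the skip: leave alone.
- flux_bottle_center (a point): Half-way up the upright red and white can, 53 mm across, 141 high, left of the skip and tray: leave alone.

How it is judged:
On the way:
1. the skip is tipped well forward and all four parts have slid into the tray (angle between skip's own z axis and vertical above 0.6 rad and x of part_heatsink_center in the frame of tray between 0.003 and 0.167 m and y of part_heatsink_center in the frame of tray between -0.072 and 0.072 m and z of each of part_heatsink_center, part_relay_center, part_cap_big_center, part_cap_small_center in the frame of tray below 0.055 m and x of part_relay_center in the frame of tray between 0.003 and 0.167 m and y of part_relay_center in the frame of tray between -0.072 and 0.072 m and x of part_cap_big_center in the frame of tray between 0.003 and 0.167 m and y of part_cap_big_center in the frame of tray between -0.072 and 0.072 m and x of part_cap_small_center in the frame of tray between 0.003 and 0.167 m and y of part_cap_small_center in the frame of tray between -0.072 and 0.072 m), for 0.2 s.
At the end, for the whole second after the job is handed in: All four parts lie in the tray (centres inside its walls, less than 55 mm above its underside), the skip stands still on its wheels and legs (within 0.06 rad of upright, axle less than 45 mm up and at least 20 mm before the tray's near wall), and the tray is within 30 mm of where it stood (x of part_heatsink_center in the frame of tray between 0.003 and 0.167 m and y of part_heatsink_center in the frame of tray between -0.072 and 0.072 m and z of each of part_heatsink_center, part_relay_center, part_cap_big_center, part_cap_small_center in the frame of tray below 0.055 m and x of part_relay_center in the frame of tray between 0.003 and 0.167 m and y of part_relay_center in the frame of tray between -0.072 and 0.072 m and x of part_cap_big_center in the frame of tray between 0.003 and 0.167 m and y of part_cap_big_center in the frame of tray between -0.072 and 0.072 m and x of part_cap_small_center in the frame of tray between 0.003 and 0.167 m and y of part_cap_small_center in the frame of tray between -0.072 and 0.072 m and angle between skip's own z axis and vertical below 0.06 rad and height (world z) of skip_axle below 0.045 m and linear speed of skip below 0.02 m/s and distance of tray from where it was at the start of the episode below 0.03 m and x of skip_axle in the frame of tray below -0.02 m); the robot touches nothing.
It fails at once if the skip is lifted off its wheels (axle more than 60 mm above the bench) (height (world z) of skip_axle above 0.06 m).
It fails at once if the skip is dropped or slammed (turns faster than 3 rad/s) (angular speed of skip above 3 rad/s).
It fails at once if a bystander is moved more than 30 mm (distance of any of cutters_center, tape_roll_center, flux_bottle_center from where it was at the start of the episode above 0.03 m).
It also fails if it takes over 51 s, if anything falls off the work surface, if the arm or the gripper's body presses on something with over 40 N, if the wrist force passes 120 N, or if a joint passes its speed limit or range.

### The arm

A 6-joint arm with a two-finger parallel gripper is mounted at the origin on the work surface; the furniture and walls round the work are solid. World frame = base frame: x ahead of the robot, y to its left, z up, the work surface at z = 0. Lengths are in m, angles in rad, forces in N, time in s.
With the tool pointing down it reaches from about 0.375 to 0.975 m from the base axis. Payload 3.8 kg.
Tool frame: the origin (TCP) lies between the finger pads; the fingertips stand 17 mm ahead of it and the grasp point (between the pads) lies 2 mm behind it; z points along the fingers, y is the line along which they close (so a half turn about z gives the same grasp; the last joint's range is limited). The gripper opens to 85 mm and grips with 20 to 120 N. Pads are 22 mm wide; open, the fingers measure 114 mm over their backs; the gripper's body (76 mm by 85 mm) begins 54 mm behind the grasp point. The pads swing forward as they close: fully open they stand 13 mm farther back than shut.
Start: joints at [1.127, 0.264, 1.604, -0, 1.274, -0.037], TCP at [0.267, 0.62, 0.248] pointing down, gripper open.
Joint ranges: [-2.63, 2.63], [-0.94, 2.18], [0.31, 2.57], [-1.31, 4.45], [0, 2.66], [-2.55, 2.55]. Speed limits (rad/s): [2.57, 2.57, 3.14, 3.14, 3.14, 3.14].

### API

Orientations are given as a rotation vector (axis times angle).
In Python, from workcell import bot gives the robot as it stands.
- The arm moves only by the tool play_rows, never from a script. Its argument "steps" is one flat list of numbers, 4 for each row, row after row: the shift along the tool's x, y, z in m, then the turn about the tool's z in rad. A call has 1 to 10 rows; each row is the pose to reach, as a shift and turn from the pose commanded when the call began, along the tool's axes at that moment; what a row does not reach only later rows make up. A row lasts 1/8 s, in which the tool goes at most 62.5 mm and 10.7 degrees, less where a joint would pass 70% of its speed; a pose out of reach is approached as far as the arm can. A call with a gripper value outside its range is refused whole. "jaw" is the closure in counts, from 0 (fully open) to 255 (shut), set as the call begins (left out, the last holds). The fingers move at their own pace and stop on an object; "grip_force" is the grip in N (left out, the last holds). Time passes only in rows, so rows that repeat a pose let the fingers close. It gives the time, the measured TCP pose, the force, the opening and the grip force at its end, in the units of the state.
- bot.read_state(): the state, without advancing time (a new reading comes with each control period).
- bot.read_camera(name): name is "side" or "top" or "wrist"; returns a dict with "pixels" (420x560x3 uint8, blue, green, red), "mtx" (3x3 intrinsics, pixels), "dist" ([k1, k2, p1, p2, k3] as OpenCV has them; the pictures are not rectified), "R" (3x3) and "t" (3): a world point X has camera coordinates R X + t. Camera axes: x right, y down, z forward; pixel columns grow to the right and rows downward; lengths in m; the calibration is good to about 2 mm. A picture is of the moment at which its call begins. There is no depth.
- bot.finish_job(): hands the job in; it is judged then, once.
The state is a dict: "time": time; "q": joint angles; "joint_vel": joint speeds; "joint_torque": joint torques, N m; "tool_pos": TCP position; "tcp_rot": TCP orientation; "wrist_force": force on the tool from outside, world axes, zero at the start; "torque": the same for the moment, N m; "width": opening from 0.0 (shut) to 1.0 (fully open); "grip_force": force on a finger pad.
Only numpy, scipy, OpenCV 4.12 (cv2) and the standard library are available. Lean on these libraries where they do the work, as an engineer would, in place of code of your own. Each camera call takes 0.05 s, during which the arm holds its last target. There are 200 camera calls.

## Working session

There is one attempt and no reset: what is moved stays moved. The work goes in short steps, Python scripts to look and compute and a tool call to move; the robot and the scene stay as the last step left them, time stands still between calls to the robot, and variables do not carry over. Pictures are saved under pics/ and viewed, at most 10 in all, crops included, and the job is handed in when it is done.

Besides the shell and the picture viewer there is one more tool, called after ">>>" as name(argument=value, ...) on one line, values as JSON. play_rows: Moves the arm, as the interface text tells. Its arguments: {"type":"object","properties":{"steps":{"type":"array"},"jaw":{"type":"number"},"grip_force":{"type":"number"}},"required":["steps"]}

```bash
mkdir -p pics; cat > h.py <<'E'
import numpy as np, cv2
from workcell import bot
def ray(c,u,v):
    p=cv2.undistortPoints(np.array([[[u,v]]],float),c["mtx"],np.array(c["dist"],float))[0,0]
    R=np.array(c["R"]);t=np.array(c["t"]);o=-R.T@t;d=R.T@np.array([p[0],p[1],1.]);return o,d/np.linalg.norm(d)
def plane(c,u,v,z):
    o,d=ray(c,u,v);return o+d*(z-o[2])/d[2]
def tri(rs):
    A=sum(np.eye(3)-np.outer(d,d) for o,d in rs);b=sum((np.eye(3)-np.outer(d,d))@o for o,d in rs);return np.linalg.solve(A,b)
E
python3 - <<'E'
from h import *
import pickle
C={}
for n in("side","top"):
    c=bot.read_camera(n);C[n]=c;cv2.imwrite(f"pics/{n}0.png",c["pixels"]);R=np.array(c["R"]);print(n,-R.T@np.array(c["t"]),R[2],c["mtx"][0][0])
pickle.dump(C,open("C0.pkl","wb"))
s=bot.read_state();print(s["time"],s["tool_pos"],s["tcp_rot"],s["wrist_force"])
print(cv2.Rodrigues(np.array(s["tcp_rot"]))[0].round(3))
E
```

```text
side [ 0.52845026 -0.86882921  0.50972553] [ 0.06165524  0.90543644 -0.41998034] 385.6424038895133
top [0.48749895 0.02311099 1.00763035] [ 1.13149411e-01  8.65369236e-04 -9.93577607e-01] 448.56119617646965
0.1 [0.26677721 0.61935833 0.2470538 ] [-0.63448949 -3.07635135  0.00312991] [ 0.2558016  -0.40376064  0.36028882]
[[-0.918  0.396 -0.001]
 [ 0.396  0.918 -0.002]
 [ 0.    -0.002 -1.   ]]
```

View pics/side0.png

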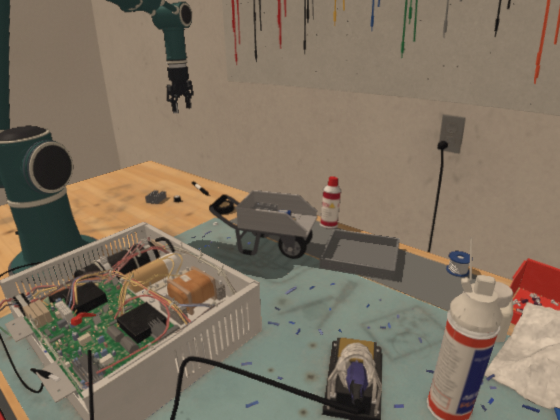

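View pics/top0.png

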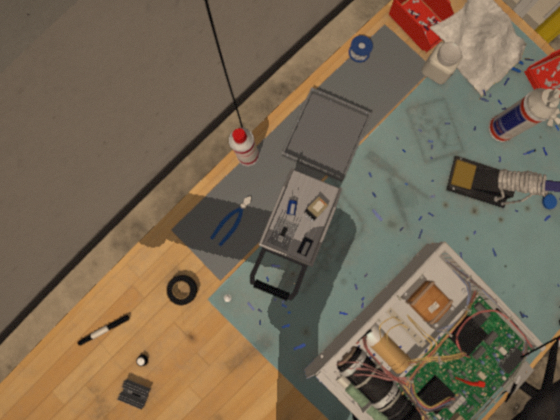

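Top view: the skip's handle sleeve is at about (272,290), the pan at (300,220) and the tray at (328,132). The side view shows the handle near (222,205) and the wheels near (295,245). I'll enlarge both for exact points.

```bash
python3 - <<'E'
from h import *
import pickle
C=pickle.load(open("C0.pkl","rb"))
a=cv2.resize(C["top"]["pixels"][80:310,230:390],None,fx=2.5,fy=2.5,interpolation=2)
b=cv2.resize(C["side"]["pixels"][180:280,200:415],None,fx=1.85,fy=1.85,interpolation=2)
m=np.zeros((600,800,3),np.uint8);m[:575,:400]=a;m[:185,400:797]=b[:185,:397]
cv2.imwrite("pics/m.png",m)
for u,v in((272,290),(254,284),(290,297)):print(plane(C["top"],u,v,.112+.0085))
for u,v in((285,156),(341,176),(316,88),(371,107)):print(plane(C["top"],u,v,.028))
E
```

```text
[0.43026148 0.03645298 0.1205    ]
[0.44192747 0.07177441 0.1205    ]
[0.41659515 0.00121521 0.1205    ]
[0.71981397 0.0090982  0.028     ]
[ 0.67449899 -0.1153904   0.028     ]
[ 0.88012626 -0.06252441  0.028     ]
[ 0.83545581 -0.18805623  0.028     ]
```

View pics/m.png

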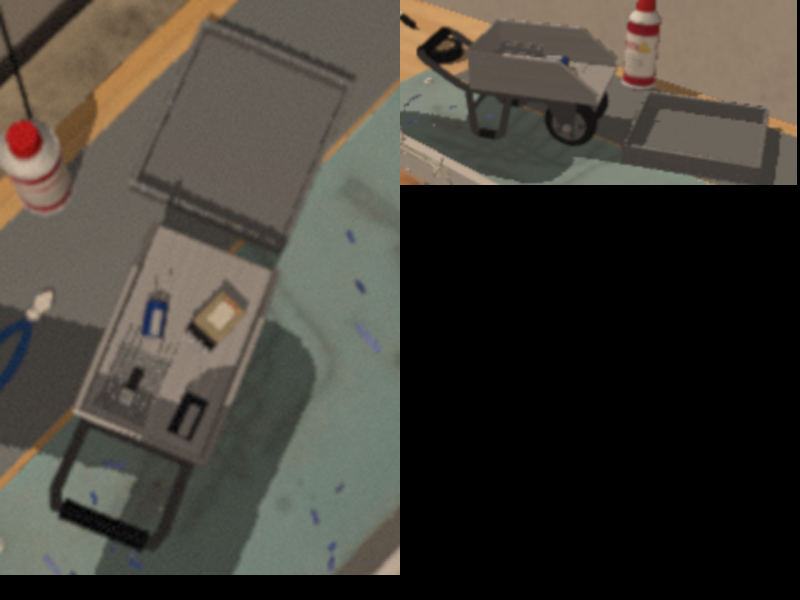

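The crop shows the sleeve ends at top pixels (254,283) and (289,296), the tray's near corners at (283,153) and (344,178), the lip corners at (294,171) and (340,187), and the rear rim at (260,244) and (313,264).

```bash
python3 - <<'E'
from h import *
import pickle
C=pickle.load(open("C0.pkl","rb"));T=C["top"];S=C["side"]
P=lambda u,v,z:plane(T,u,v,z)
def show(n,p):print(n,np.round(p,4).tolist())
h=[P(254,283.2,.118),P(289.2,296,.118)];l=[P(294,171.2,.08),P(340.4,187.2,.08)];r=[P(260.4,244,.13),P(312.8,264,.13)]
t=[P(283.2,153.2,.028),P(343.6,178,.028),P(312.8,87.2,.028),P(372,111.2,.028)]
for n,p in(("h",h),("lip",l),("rim",r)):show(n,p);show("mid",(p[0]+p[1])/2)
show("tray",t);show("near mid",(t[0]+t[1])/2)
g=lambda d:np.arctan2(d[1],d[0])
print("yaw tray",g(t[2]+t[3]-t[0]-t[1]),g(t[0]-t[1])-np.pi/2,"skip",g(l[0]+l[1]-h[0]-h[1]),g(h[0]-h[1])-np.pi/2,g(l[0]-l[1])-np.pi/2,g(r[0]-r[1])-np.pi/2)
# sleeve in both views: darkest blob
for n,(x0,y0,x1,y1) in(("top",(245,275,300,305)),("side",(205,190,245,220))):
    im=C[n]["pixels"][y0:y1,x0:x1].max(2)
    m=(im<38).astype(np.uint8);k,lab,st,ce=cv2.connectedComponentsWithStats(m)
    for i in range(1,k):
        if st[i,4]>15:print(n,st[i],ce[i]+[x0,y0],im.min())
E
```

```text
h [[0.4434, 0.0719, 0.118], [0.4184, 0.0027, 0.118]]
mid [0.4309, 0.0373, 0.118]
lip [[0.6747, -0.009, 0.08], [0.6407, -0.1063, 0.08]]
mid [0.6577, -0.0577, 0.08]
rim [[0.5201, 0.059, 0.13], [0.481, -0.0431, 0.13]]
mid [0.5006, 0.008, 0.13]
tray [[0.7262, 0.0131, 0.028], [0.67, -0.1211, 0.028], [0.882, -0.0552, 0.028], [0.8254, -0.19, 0.028]]
near mid [0.6981, -0.054, 0.028]
yaw tray -0.41514640848287215 -0.39676347433542225 skip -0.3965494484830754 -0.346881248669634 -0.3367293705808392 -0.36507752170253904
top [  9   5  36  20 270] [271.75925926 289.86666667] 4
side [  6   6  23  18 194] [221.96391753 205.98969072] 12
```

>>> play_rows(steps=[-0.038,-0.047,0,0.155,-0.076,-0.094,0,0.31,-0.114,-0.141,0,0.465,-0.152,-0.188,0,0.62,-0.19,-0.235,0,0.775,-0.228,-0.281,0,0.93,-0.267,-0.328,0,1.085,-0.305,-0.375,0,1.24,-0.343,-0.422,0,1.395,-0.381,-0.469,0,1.55], jaw=90)

```text
time: 1.35
tool_pos: [0.4313, 0.0365, 0.2482]
tcp_rot: [2.611, 1.748, 0.001]
wrist_force: [1.0, -0.0, 0.0]
width: 0.647
grip_force: 0.0
```

>>> play_rows(steps=[0,0,0,0,0,0,0,0])

```text
time: 1.6
tool_pos: [0.431, 0.0384, 0.2479]
tcp_rot: [-2.606, -1.753, 0.001]
wrist_force: [0.1, 0.2, 1.0]
width: 0.649
grip_force: 0.0
```

```bash
python3 - <<'E'
from h import *
import pickle
c=bot.read_camera("wrist");pickle.dump(c,open("w1.pkl","wb"));cv2.imwrite("pics/w1.png",c["pixels"])
s=bot.read_state();print(s["time"],s["tool_pos"],s["q"],s["width"]);print(cv2.Rodrigues(np.array(s["tcp_rot"]))[0].round(3))
R=np.array(c["R"]);print(-R.T@np.array(c["t"]),R[2])
E
```

```text
1.65 [0.43097493 0.03914547 0.24793538] [ 3.25473224e-02 -2.09570074e-01  2.09019008e+00  6.35260152e-04
  1.26181383e+00  4.17238556e-01] 0.64723757082941
[[ 0.375  0.927 -0.001]
 [ 0.927 -0.375  0.001]
 [ 0.    -0.001 -1.   ]]
[0.45982587 0.10995673 0.37363204] [-0.11318916 -0.27348306 -0.95519382]
```

View pics/w1.png

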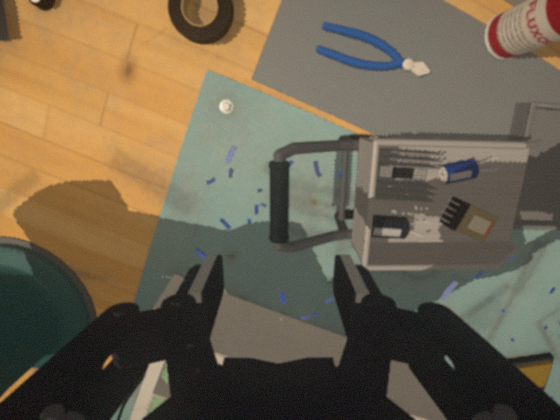

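The wrist view shows the black sleeve upright, with ends near (280,162) and (279,242), centred between the fingers. The pan front is near (528,200).

```bash
python3 - <<'E'
from h import *
import pickle
C=pickle.load(open("C0.pkl","rb"));w=pickle.load(open("w1.pkl","rb"))
im=w["pixels"][155:250,262:300].max(2);m=(im<38).astype(np.uint8)
k,lab,st,ce=cv2.connectedComponentsWithStats(m);i=1+np.argmax(st[1:,4]);print(st[i])
ys,xs=np.where(lab==i);pts=np.c_[xs+262,ys+155].astype(np.float32);r=cv2.minAreaRect(pts);print(r)
c=pts.mean(0);print(c)
rw=ray(w,*c);rt=ray(C["top"],271.76,289.87);rs=ray(C["side"],221.96,205.99)
print("w+t",tri([rw,rt]),"w+s",tri([rw,rs]),"all",tri([rw,rt,rs]))
b=cv2.boxPoints(r);b=b[b[:,1].argsort()];e=[plane(w,*b[:2].mean(0),.112),plane(w,*b[2:].mean(0),.112)];print(e,(e[0]+e[1])/2)
d=e[0]-e[1];print("yaw",np.arctan2(d[1],d[0])-np.pi/2)
# rear rim corners/lip etc
for n,u,v,z in(("rimL",372,140,.13),("rimR",367,268,.13),("lipL",527,148,.08),("lipR",515,250,.08)):print(n,plane(w,u,v,z))
E
```

```text
[21 81  4  6 11]
((284.5, 238.5), (5.0, 3.0), 90.0)
[284.54544 238.45454]
w+t [0.43436294 0.03596373 0.18729576] w+s [0.43375413 0.00816856 0.11489647] all [0.43237048 0.02232006 0.11455078]
[array([0.42430477, 0.00840901, 0.112     ]), array([0.42247939, 0.00384672, 0.112     ])] [0.42339208 0.00612786 0.112     ]
yaw -0.38059480224433306
rimL [0.51931016 0.06400114 0.13      ]
rimR [ 0.48268232 -0.04031033  0.13      ]
lipL [ 0.67441974 -0.00889282  0.08      ]
lipR [ 0.64467363 -0.11461202  0.08      ]
```

```bash
python3 - <<'E'
from h import *
import pickle
C=pickle.load(open("C0.pkl","rb"));w=pickle.load(open("w1.pkl","rb"))
im=w["pixels"][155:250,262:300].max(2);print(np.percentile(im,[5,25,50]),w["pixels"][202,270:292].max(1))
t,m=cv2.threshold(im,0,1,cv2.THRESH_BINARY_INV+cv2.THRESH_OTSU);m=(im<55).astype(np.uint8);m=cv2.morphologyEx(m,cv2.MORPH_OPEN,np.ones((11,11)))
ys,xs=np.where(m);pts=np.c_[xs+262,ys+155].astype(np.float32);r=cv2.minAreaRect(pts);c=np.array(r[0]);print(t,r)
rw=ray(w,*c);rt=ray(C["top"],271.76,289.87);rs=ray(C["side"],221.96,205.99)
print("w+t",tri([rw,rt]),"w+s",tri([rw,rs]),"all",tri([rw,rt,rs]))
b=cv2.boxPoints(r);b=b[b[:,1].argsort()];e=[plane(w,*b[:2].mean(0),.115),plane(w,*b[2:].mean(0),.115)];print(e,(e[0]+e[1])/2)
d=e[0]-e[1];print("yaw",np.arctan2(d[1],d[0])-np.pi/2)
E
```

```text
[42. 50. 82.] [ 78  50  46  54  52  53  56  47  49  44  48  51  42  50  40  42  45  49
  77 110 129 134]
100.0 ((279.0, 223.5), (37.0, 16.0), 90.0)
w+t [0.43164926 0.03659987 0.15742411] w+s [0.43309111 0.02114232 0.10891001] all [0.43183964 0.02887946 0.10837954]
[array([0.43106434, 0.03829258, 0.115     ]), array([0.41794864, 0.00602577, 0.115     ])] [0.42450649 0.02215917 0.115     ]
yaw -0.38607710487934566
```

```bash
python3 - <<'E'
from h import *
import pickle
C=pickle.load(open("C0.pkl","rb"));w=pickle.load(open("w1.pkl","rb"))
im=cv2.GaussianBlur(w["pixels"],(5,5),0)[155:250,262:300].max(2)
m=cv2.morphologyEx((im<70).astype(np.uint8),cv2.MORPH_OPEN,np.ones((11,13)))
ys,xs=np.where(m);pts=np.c_[xs+262,ys+155].astype(np.float32);r=cv2.minAreaRect(pts);c=np.array(r[0]);print(r)
rw=ray(w,*c);rt=ray(C["top"],271.76,289.87);rs=ray(C["side"],221.96,205.99)
print("w+t",tri([rw,rt]),"w+s",tri([rw,rs]),"all",tri([rw,rt,rs]))
b=cv2.boxPoints(r);b=b[b[:,1].argsort()];e=[plane(w,*b[:2].mean(0),.115),plane(w,*b[2:].mean(0),.115)];print(e,(e[0]+e[1])/2)
d=e[0]-e[1];print("yaw",np.arctan2(d[1],d[0])-np.pi/2)
E
```

```text
((279.0, 202.5), (81.0, 18.0), 90.0)
w+t [0.42996336 0.03711041 0.10252061] w+s [0.43556959 0.03701389 0.10104305] all [0.43345536 0.03716848 0.10100252]
[array([0.44515823, 0.07296053, 0.115     ]), array([0.4175796 , 0.00511781, 0.115     ])] [0.43136892 0.03903917 0.115     ]
yaw -0.38610434681084027
```

>>> play_rows(steps=[0,0,0.03,0,0,0,0.06,0,0,0,0.085,0,0,0,0.11,0,0,0,0.13,0,0,0,0.138,0,0,0,0.138,0])

```text
time: 2.52
tool_pos: [0.4309, 0.0395, 0.11]
tcp_rot: [-2.604, -1.757, 0.001]
wrist_force: [0.5, 0.2, 0.7]
width: 0.645
grip_force: 0.0
```

>>> play_rows(steps=[0,0,0,0,0,0,0,0,0,0,0,0,0,0,0,0,0,0,0,0,0,0,0,0], jaw=255, grip_force=60)

```text
time: 3.28
tool_pos: [0.4315, 0.0386, 0.1106]
tcp_rot: [-2.606, -1.754, -0.0]
wrist_force: [-2.2, 1.7, 6.0]
width: 0.175
grip_force: 58.7
```

```bash
python3 - <<'E'
from h import *
import pickle
C={}
a=[]
for n in("wrist","top"):
    c=bot.read_camera(n);C[n]=c;a.append(c["pixels"])
pickle.dump(C,open("C1.pkl","wb"))
cv2.imwrite("pics/g1.png",np.hstack([cv2.resize(a[0],(400,300)),cv2.resize(a[1][70:310,200:400],(400,480))[:300]]) if 0 else np.hstack([cv2.resize(a[0],(400,300)),cv2.resize(a[1][80:230,220:420],(400,300))]))
s=bot.read_state();print(s["time"],s["tool_pos"],s["width"],s["wrist_force"],s["grip_force"])
E
```

```text
3.375 [0.43140149 0.03862935 0.11054968] 0.17294079900798862 [-2.21610055  1.59047489  4.44430167] 58.705775141716
```

View pics/g1.png

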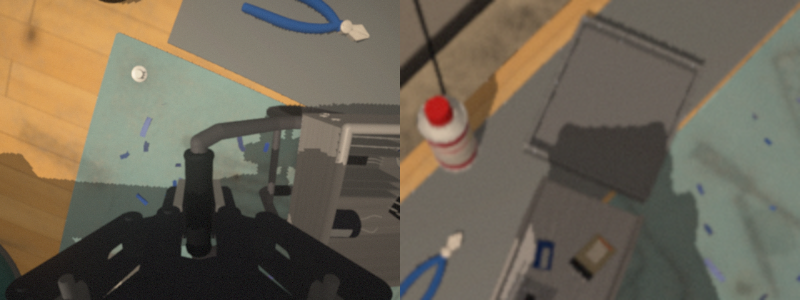

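The sleeve is held between the fingers. The skip sits about 15 mm right of the tray's middle, so I'll raise the legs slightly, yaw it left, advance, then straighten.

>>> play_rows(steps=[0,0.002,-0.005,0,0,0.004,-0.01,0,0,0.004,-0.01,0,-0.01,0.004,-0.01,-0.05,-0.02,0.005,-0.01,-0.1,-0.03,0.006,-0.01,-0.15,-0.04,0.008,-0.01,-0.2,-0.05,0.01,-0.01,-0.25,-0.05,0.01,-0.01,-0.25])

```text
time: 4.5
tool_pos: [0.4212, -0.012, 0.1197]
tcp_rot: [-2.368, -2.063, 0.001]
wrist_force: [0.2, 1.0, -6.2]
width: 0.178
grip_force: 58.7
```

```bash
python3 - <<'E'
from h import *
import pickle
C={}
for n in("side","top"):C[n]=bot.read_camera(n)
pickle.dump(C,open("C2.pkl","wb"))
a=cv2.resize(C["top"]["pixels"][80:310,220:400],None,fx=2.2,fy=2.2,interpolation=2)
b=cv2.resize(C["side"]["pixels"][160:280,200:415],None,fx=1.85,fy=1.85,interpolation=2)
m=np.zeros((510,800,3),np.uint8);m[:506,:396]=a;m[:222,400:797]=b[:222,:397]
cv2.imwrite("pics/m2.png",m);s=bot.read_state();print(s["time"],s["tool_pos"],s["width"],s["wrist_force"])
E
```

```text
4.6 [ 0.42155525 -0.01155486  0.11998831] 0.17760808799941322 [-0.51972586  0.01637738 -4.97568053]
```

View pics/m2.png

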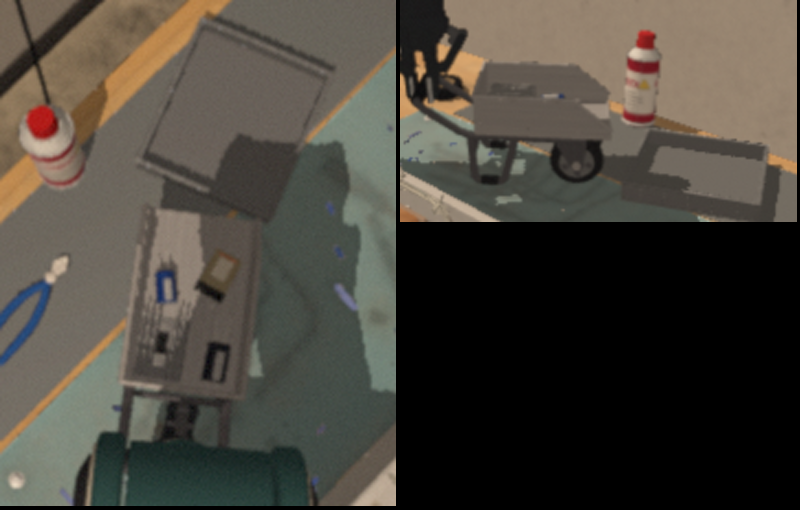

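>>> play_rows(steps=[0,0.007,0,0,0,0.014,0,0,0,0.02,0,0,0,0.025,0,0,0.01,0.025,0,0.05,0.02,0.026,0,0.1,0.03,0.027,0,0.15,0.038,0.028,0,0.19,0.044,0.03,0,0.22,0.044,0.03,0,0.22])

```text
time: 5.85
tool_pos: [0.4579, 0.0281, 0.1203]
tcp_rot: [2.579, 1.794, -0.0]
wrist_force: [-0.2, -0.2, -4.4]
width: 0.174
grip_force: 58.8
```

```bash
python3 - <<'E'
from h import *
import pickle
C={}
for n in("side","top"):C[n]=bot.read_camera(n)
pickle.dump(C,open("C3.pkl","wb"))
a=cv2.resize(C["top"]["pixels"][80:310,220:400],None,fx=2.2,fy=2.2,interpolation=2)
b=cv2.resize(C["side"]["pixels"][180:270,250:382],None,fx=3,fy=3,interpolation=2)
m=np.zeros((510,800,3),np.uint8);m[:506,:396]=a;m[:270,400:796]=b
cv2.imwrite("pics/m3.png",m);s=bot.read_state();print(s["time"],s["tool_pos"],s["width"],s["wrist_force"]);print(cv2.Rodrigues(np.array(s["tcp_rot"]))[0].round(3))
E
```

```text
5.95 [0.45759042 0.0278371  0.12020977] 0.17941844370686072 [-0.0858553  -0.65634185 -4.71625938]
[[ 0.348  0.938 -0.   ]
 [ 0.938 -0.348 -0.   ]
 [-0.    -0.    -1.   ]]
```

View pics/m3.png

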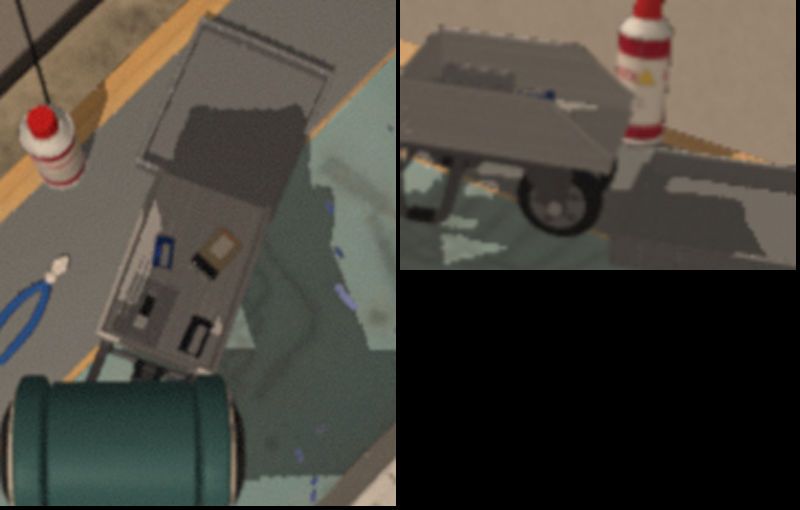

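The skip is now nearly in line with the tray. The wheel bottom is at about (304,258) in the side view and the tray's near corner is at about (321,260); the top view's lip ends are at (290,159) and (343,175).

```bash
python3 - <<'E'
from h import *
import pickle
C=pickle.load(open("C3.pkl","rb"));T=C["top"];S=C["side"]
l=(plane(T,290.5,159.5,.078)+plane(T,342.7,175.5,.078))/2
y=-.405;R=np.array([[np.cos(y),np.sin(y)],[-np.sin(y),np.cos(y)]]);o=np.array([.6978,-.0548])
f=lambda p:(R@(p[:2]-o)*1000).round(1)
print("lip",l,f(l));print("axle est",f(np.array([.6461,-.0421])))
print("wheel bottom",f(plane(S,304.3,258.3,0)),"corner",f(plane(S,320.7,268.3,0)),f(plane(S,320.7,260,.028)))
print("parts relay, blue, heatsink,black",[f(plane(T,220+u/2.2,80+v/2.2,.1)) for u,v in((218,252),(164,250),(142,310),(197,335))])
E
```

```text
lip [ 0.68320199 -0.05687975  0.078     ] [-12.6  -7.7]
axle est [-52.5  -8.7]
wheel bottom [-46.4 -42.4] corner [  1.9 -73.3] [  3.1 -81.2]
parts relay, blue, heatsink,black [array([-67.7, -34.1]), array([-85.8,  12.8]), array([-145.4,    9.7]), array([-146.7,  -46. ])]
```

>>> play_rows(steps=[0,0.003,0,0,0,0.006,0,0,0,0.009,0,0,0,0.011,0,0,0,0.011,0,0])

```text
time: 6.58
tool_pos: [0.4681, 0.0239, 0.1203]
tcp_rot: [2.58, 1.793, 0.0]
wrist_force: [0.5, 0.3, -5.7]
width: 0.174
grip_force: 58.8
```

>>> play_rows(steps=[0,0.006,-0.012,0,0,0.0114,-0.0228,0,0,0.0217,-0.0389,0,0,0.0333,-0.0541,0,0,0.0395,-0.0613,0,0,0.0462,-0.0682,0,0,0.053,-0.0748,0,0,0.0603,-0.0811,0,0,0.0678,-0.087,0,0,0.0755,-0.0927,0])

```text
time: 7.82
tool_pos: [0.539, -0.0024, 0.2132]
tcp_rot: [-2.579, -1.793, 0.001]
wrist_force: [0.3, -0.5, -4.9]
width: 0.179
grip_force: 59.0
```

>>> play_rows(steps=[0,0.0078,-0.0054,0,0,0.0161,-0.0103,0,0,0.0244,-0.0148,0,0,0.033,-0.0191,0,0,0.0418,-0.0229,0,0,0.0507,-0.0264,0,0,0.0597,-0.0294,0,0,0.0689,-0.0321,0,0,0.0689,-0.0321,0,0,0.0689,-0.0321,0])

```text
time: 9.07
tool_pos: [0.603, -0.0262, 0.245]
tcp_rot: [-2.579, -1.793, 0.001]
wrist_force: [-0.3, 0.7, -3.1]
width: 0.167
grip_force: 59.1
```

```bash
python3 - <<'E'
from h import *
import pickle
C={}
for n in("side","top"):C[n]=bot.read_camera(n)
pickle.dump(C,open("C4.pkl","wb"))
a=cv2.resize(C["top"]["pixels"][80:310,220:400],None,fx=2.2,fy=2.2,interpolation=2)
b=cv2.resize(C["side"]["pixels"][150:290,240:420],None,fx=2.2,fy=2.2,interpolation=2)
m=np.zeros((510,800,3),np.uint8);m[:506,:396]=a;m[:308,400:796]=b
cv2.imwrite("pics/m4.png",m);s=bot.read_state();print(s["time"],s["tool_pos"],s["width"],s["wrist_force"])
E
```

```text
9.175 [ 0.60287084 -0.02617028  0.24494191] 0.17730511919101996 [-1.61254889 -0.11266717 -4.51904916]
```

View pics/m4.png

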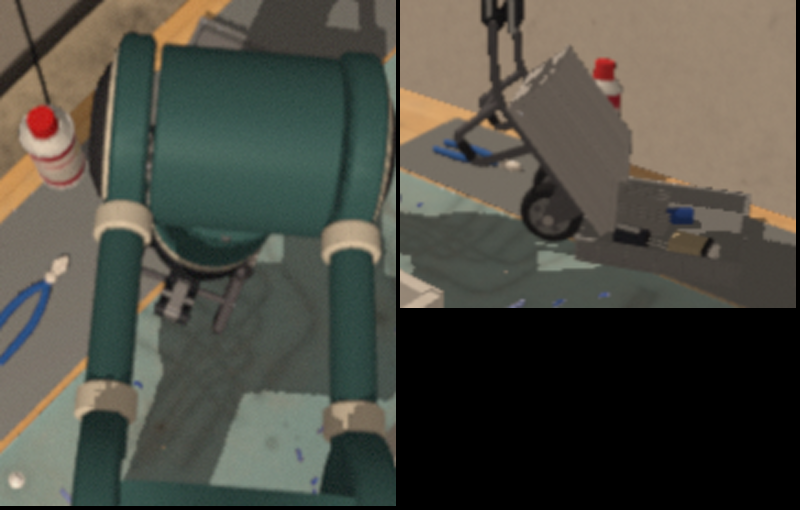

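The side view shows the pan tipped about 54°, with the lip inside the tray. The blue cap is at (681,215), the relay at (690,243) and the black cap at (632,237), all in the tray. The heat sink is hidden, so I'll tip slightly more and look again.

>>> play_rows(steps=[0,0.007,-0.0018,0,0,0.0145,-0.0033,0,0,0.0145,-0.0033,0,0,0.0145,-0.0033,0,0,0.0145,-0.0033,0,0,0.0145,-0.0033,0,0,0.0145,-0.0033,0,0,0.0145,-0.0033,0])

```text
time: 10.18
tool_pos: [0.6168, -0.0313, 0.2486]
tcp_rot: [2.58, 1.793, 0.0]
wrist_force: [-2.0, 0.4, 0.2]
width: 0.171
grip_force: 59.3
```

```bash
python3 - <<'E'
from h import *
b=cv2.resize(bot.read_camera("side")["pixels"][150:290,240:420],None,fx=2.2,fy=2.2,interpolation=2)
w=cv2.resize(bot.read_camera("wrist")["pixels"],(400,300))
cv2.imwrite("pics/m5.png",np.hstack([b[:300],w]));s=bot.read_state();print(s["time"],s["tool_pos"],s["width"],s["wrist_force"])
E
```

```text
10.275 [ 0.61682866 -0.03133858  0.24858172] 0.17987057535505038 [-1.32978466 -0.13616033  0.10270731]
```

View pics/m5.png

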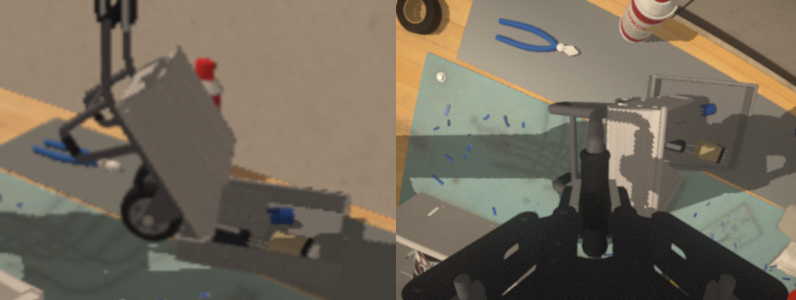

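>>> play_rows(steps=[0,-0.008,0.0015,0,0,-0.016,0.0035,0,0,-0.024,0.006,0,0,-0.032,0.008,0,0,-0.04,0.0105,0,0,-0.048,0.0134,0,0,-0.048,0.0134,0,0,-0.048,0.0134,0,0,-0.048,0.0134,0,0,-0.048,0.0134,0])

```text
time: 11.52
tool_pos: [0.5721, -0.0147, 0.2352]
tcp_rot: [2.58, 1.793, 0.0]
wrist_force: [-0.0, -0.5, -4.2]
width: 0.176
grip_force: 59.0
```

```bash
python3 - <<'E'
from h import *
b=cv2.resize(bot.read_camera("side")["pixels"][150:290,240:420],None,fx=2.2,fy=2.2,interpolation=2)
w=cv2.resize(bot.read_camera("wrist")["pixels"],(400,300))
cv2.imwrite("pics/m6.png",np.hstack([b[:300],w]));s=bot.read_state();print(s["time"],s["tool_pos"],s["width"],s["wrist_force"])
E
```

```text
11.625 [ 0.57202319 -0.01469472  0.23512049] 0.1742275425969529 [-0.22991133 -0.41760491 -4.40874022]
```

View pics/m6.png

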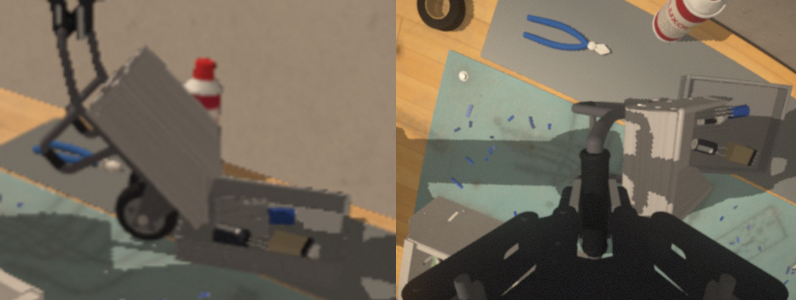

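The blue cap, relay and black cap are all inside the tray, with a grey shape behind the black cap near (245,210) that is probably the heat sink. I'll hold at about 38° of tip, then lower slowly.

>>> play_rows(steps=[0,-0.008,0.004,0,0,-0.016,0.0075,0,0,-0.024,0.0115,0,0,-0.0315,0.0147,0,0,-0.0315,0.0147,0,0,-0.0315,0.0147,0,0,-0.0315,0.0147,0,0,-0.0315,0.0147,0])

```text
time: 12.62
tool_pos: [0.5426, -0.0038, 0.2205]
tcp_rot: [2.58, 1.793, 0.0]
wrist_force: [-0.1, 0.1, -4.0]
width: 0.173
grip_force: 59.1
```

>>> play_rows(steps=[0,-0.009,0.006,0,0,-0.0177,0.012,0,0,-0.0265,0.0194,0,0,-0.0353,0.0267,0,0,-0.0433,0.035,0,0,-0.0512,0.0432,0,0,-0.0583,0.0523,0,0,-0.0653,0.0613,0,0,-0.0705,0.0694,0,0,-0.0756,0.0774,0])

```text
time: 13.88
tool_pos: [0.4712, 0.0228, 0.1424]
tcp_rot: [2.58, 1.793, 0.0]
wrist_force: [0.7, -0.0, -4.5]
width: 0.176
grip_force: 59.1
```

>>> play_rows(steps=[0,-0.0036,0.0068,0,0,-0.0071,0.0135,0,0,-0.0098,0.019,0,0,-0.0119,0.0239,0,0,-0.0131,0.027,0,0,-0.0141,0.0292,0,0,-0.0149,0.0311,0,0,-0.0154,0.0325,0,0,-0.0154,0.0325,0])

```text
time: 15.0
tool_pos: [0.4574, 0.0281, 0.1112]
tcp_rot: [2.579, 1.793, 0.001]
wrist_force: [-2.9, 0.3, 3.0]
width: 0.18
grip_force: 59.8
```

```bash
python3 - <<'E'
from h import *
import pickle
C={n:bot.read_camera(n) for n in("side","top","wrist")};pickle.dump(C,open("C7.pkl","wb"))
s=bot.read_state();print(s["time"],s["tool_pos"],s["wrist_force"])
E
```

```text
15.15 [0.45734068 0.02810161 0.11113031] [-3.15218488  1.52551099  4.86999789]
```

The legs are down: the contact force is back to what it was at the first grasp. I'll release, rise and move clear, then check all four parts from the top view.

>>> play_rows(steps=[0,0,0,0,0,0,0,0,0,0,0,0,0,0,0,0,0,0,0,0], jaw=90)

```text
time: 15.78
tool_pos: [0.457, 0.0281, 0.1103]
tcp_rot: [2.58, 1.793, 0.0]
wrist_force: [0.4, 0.6, 0.1]
width: 0.646
grip_force: 0.0
```

>>> play_rows(steps=[0,0,-0.01,0,0,0,-0.03,0,0,0,-0.06,0,0,0,-0.1,0,0,0,-0.14,0,0.05,0,-0.16,0,0.1,0,-0.16,0,0.15,0,-0.16,0,0.2,0,-0.16,0,0.25,0,-0.16,0])

```text
time: 17.02
tool_pos: [0.5447, 0.2641, 0.2713]
tcp_rot: [2.579, 1.793, 0.002]
wrist_force: [0.8, 0.0, 1.0]
width: 0.646
grip_force: 0.0
```

```bash
python3 - <<'E'
from h import *
import pickle
C0=pickle.load(open("C0.pkl","rb"))
C={n:bot.read_camera(n) for n in("side","top")};pickle.dump(C,open("C8.pkl","wb"))
T=C["top"];s=bot.read_state();print(s["time"],s["tool_pos"],s["wrist_force"])
y=-.405;R=np.array([[np.cos(y),np.sin(y)],[-np.sin(y),np.cos(y)]]);o=np.array([.6978,-.0548])
# rectify tray (x -20..180,y -85..85 at z=.015) and pan patch, blob detection by deviation from the start picture
def patch(c,z,x0,x1,y0,y1):
    X,Y=np.meshgrid(np.arange(x0,x1,2)/1e3,np.arange(y0,y1,2)/1e3)
    P=(R.T@np.stack([X.ravel(),Y.ravel()])).T+o;P=np.c_[P,np.full(len(P),z)]
    uv=cv2.projectPoints(P,cv2.Rodrigues(np.array(c["R"]))[0],np.array(c["t"]),c["mtx"],np.array(c["dist"],float))[0].reshape(X.shape+(2,)).astype(np.float32)
    return cv2.remap(c["pixels"],uv,None,cv2.INTER_LINEAR)
# tray map: bilevel deviation from median colour
a=patch(T,.015,-20,180,-84,84);b=patch(C0["top"],.015,-20,180,-84,84)
d=cv2.absdiff(a,b).max(2)
print("tray diff (rows y -84.., cols x -20.., 8mm cells)")
print(cv2.resize(d,None,fx=.25,fy=.25,interpolation=cv2.INTER_AREA))
g=patch(T,.085,-200,-10,-70,56);print("pan grey");print(cv2.resize(cv2.cvtColor(g,6),None,fx=.25,fy=.25,interpolation=cv2.INTER_AREA))
E
```

```text
17.125 [0.54515053 0.26657073 0.27069752] [-0.1525226  -0.08635449 -0.45155975]
tray diff (rows y -84.., cols x -20.., 8mm cells)
[[48 49 49 28  7  8  7  8  8  9  7  8  8  7  8  8  8  8  7  7  7  6  7  6
   6]
 [26 29 26 27 10  6  6  8  8  6  8  7  7  9  9  8  8 10  7 10  8  8  7 11
   8]
 [28 43 47 42 19 22 22 20 12  5  6  6  7  7  6  6  5  6  7  7  5  6  6  7
   5]
 [27 70 88 63 19 38 38 33 11  5  6  7  6  7  6  7  8 11 16 31  9  7  5  4
   4]
 [24 39 87 64 21 38 38 29  6  5  6  6  7  7 18 34 38 41 34 53 20  5  6  5
   3]
 [23 27 52 54 19 38 42 44 26 28 44 26  8  7 23 43 42 42 40 46 26  4  5  7
   6]
 [19 25 28 30 19 38 21 30 39 40 34 48 13 10 18 41 42 41 37 37 26  6  6  5
   5]
 [23 27 23 10 17 38 18 34 45 51 53 30  7  6 11 24 17 14  7  6  5  7  6  6
   4]
 [26 28 28 11 19 37 36 46 37 10  5  5  7  7  6  6  6  6  5  5  5  6  6  4
   3]
 [25 28 22  6 19 37 36 34 27 16  7  6  7  7  6  6  6  5  7  7  6  7  6  4
   5]
 [25 28 25  6 17 36 34 30 27 20  9  5  7  7  6  6  6  6  6  6  6  5  5  5
   4]
 [26 28 23  6 15 34 20 10 48 61 28 12  5  7  5  6  7  7  7  6  6  6  6  6
   5]
 [27 28 24
[... 1636 characters left out ...]
90 113  93  88  88  88 131 140 101  86  86  86  85  86  85  85  84
   84  84  84  83  84  82]
 [133  88 115  91  87  87  86 127 140 130  89  85  85  84  84  84  85  84
   84  84  84  84  84  82]
 [125  87 117  90  87  88  88 132 140 139 114  84  84  84  84  83  83  84
   84  83  84  84  84  82]
 [ 64  62 120  88  87  87  90 135 140 139 137  97  84  84  83  83  84  84
   83  83  83  83  83  80]
 [126 105 131  96  92  92  90 105 105 107 104 103  82  82  83  83  84  84
   84  84  84  84  84  79]
 [113 112 118 117 118 120 119 120  96  88  87  84  84  83  81  81  80  79
   77  76  77  77  78  76]
 [111 111 110 111 111 110 110 110 110 110 108 108 107 107 106 105 104 103
   86  66  67  65  62  61]]
```

```bash
python3 - <<'E'
from h import *
print(bot.finish_job())
E
```

```text
the job is handed in; nothing more can be done
None
```

I tipped the skip into the tray, lowered it back onto its legs, released it and handed the job in. The pan reads empty and the relay and both capacitors show clearly in the tray. I placed the heat sink there only by change marks in the top view. The tray appears unmoved, and the hand-in returned no verdict.

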